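# Close up the parts tub of an engine rebuild

### The job

Put the loose brass fitting into the blue parts tub that leans in its stand. Then set the orange lid squarely in the tub's mouth and press it down past the spring catches until it is fully home, flush on the rim all round, and let go. Leave the other things on the bench where they are.

Things in the scene. Friction and masses are not known exactly. Their poses are not given: they have to be found in the camera images.
- stand: Fixed steel stand, base 180 x 130 mm, that carries the tub. Origin at the bench top, within 10 mm of the base's middle, z up. Its open side, from -x, looks to the robot's side.
- tub: Blue round tub fixed in the stand, 104 mm across outside, about 94 inside, 85 tall, floor 5 thick with three brass nuts 10 mm high fixed on it. It leans 30 degrees: mouth up and to the robot's side. Origin: centre of its underside; z: along its axis out of the mouth; y: level; x: up the slope, away from the robot.
- tub_mouth (a point): Centre of the tub's mouth in the rim plane, 85 mm up the axis; axes as the tub. About 0.12 m above the bench. Four yellow sprung catches sit 5 mm below the rim at 45, 135, 225, 315 degrees from x, leaving 84 mm between those that face; the lid's bead pushes them outwards and they then hold it down.
- lid: Orange round lid, about 90 g: flange 114 mm across, 4 thick; under it a plug 16 deep, 80 across at its foot, with a bead 89 across; on top a black knob. Origin: centre of the flange's underside; z: up through the knob. It starts flat on the bench on its plug, origin 16 mm up, beside the tub. Fully home, origin and z agree with tub_mouth; its turn about z does not matter.
- lid_knob (a point): Centre of the top of the lid's upright round black knob, 24 mm across, 32 tall, 36 mm above the lid's origin. Set loosely in the mouth, the lid stops on the catches with its flange about 9 mm off the rim; a push of some 8 to 12 N along the tub's axis snaps it home.
- fitting: Brass hexagonal fitting standing upright on the bench, about 60 g: hexagon 24 mm across flats, 26 mm tall, with a round stub 18 mm across on top, 34 mm in all. Origin: centre of its underside. Its x axis is square to one pair of flats (others every 60 degrees). It may lie any way in the tub.
- wrench: open-ended wrench about 170 mm long lying flat in front of the stand; to be left alone. Origin at its underside
- grease_can: red can, 72 mm across, 100 mm tall; to be left alone. Origin at its underside
- oil_bottle: black oil bottle, 64 mm across, 190 mm tall, yellow label, red cap; to be left alone. Origin at its underside
- offcut: dark wooden block 50 x 130 x 35 mm lying flat; to be left alone. Origin at its underside
- hammer: hammer about 240 mm long lying flat; to be left alone. Origin at its underside
- mug: blue mug, 76 mm across, 85 mm tall; to be left alone. Origin at its underside

How it is judged:
By the outcome, as a careful person would: the job done as asked, in the order asked, and still so for the second after the job is handed in, with the robot touching nothing.
It also fails if it takes over 50 s, if anything falls off the work surface, if the arm or the gripper's body presses on something with over 40 N, if the wrist force passes 120 N, or if a joint passes its speed limit or range.

### The arm

A 7-joint arm with a two-finger parallel gripper is mounted at the origin on the work surface. World frame = base frame: x ahead of the robot, y to its left, z up, the work surface at z = 0. Lengths are in m, angles in rad, forces in N, time in s.
With the tool pointing down it reaches from about 0.4 to 0.875 m from the base axis. Payload 6.5 kg.
Tool frame: the origin (TCP) lies midway between the tips of the shut fingers; the grasp point (between the pads) lies 19 mm behind it; z points along the fingers, y is the line along which they close (so a half turn about z gives the same grasp; the last joint's range is limited). The gripper opens to 88 mm and grips with 3 to 60 N. Pads are 18 mm wide; open, the fingers measure 123 mm over their backs; the gripper's body (75 mm by 187 mm) begins 45 mm behind the grasp point.
Start: joints at [1.182, 0.536, -0.004, 1.538, 0.003, 1.067, -0.071], TCP at [0.206, -0.616, 0.239] pointing down, gripper open.
Joint ranges: [-2.7, 2.7], [-0.37, 2.16], [-1.27, 1.26], [0.24, 2.4], [-1.31, 4.45], [0.19, 1.91], [-2.76, 2.76]. Speed limits (rad/s): [2.39, 2.39, 3.14, 3.14, 3.14, 3.14, 3.14].

### API

Orientations are given as [roll, pitch, yaw] about the fixed x, y, z axes, in that order (R = Rz(yaw) Ry(pitch) Rx(roll)).
In Python, from station import sense, get_image, sign_off gives the robot as it stands.
- The arm moves only by the tool arm_command, never from a script. Its argument "series" is a list that holds one entry, the list of rows, each a list of 4 numbers: the shift along the tool's x, y, z normalised to -1 to 1, where 1 is 200 mm, then the turn about the tool's z normalised to -1 to 1, where 1 is 60 degrees. A call has exactly 8 rows; each row is the pose to reach, as a shift and turn from the pose commanded when the call began, along the tool's axes at that moment; what a row does not reach only later rows make up. A row lasts 1/12 s, in which the tool goes at most 41.7 mm and 7.16 degrees, less where a joint would pass 70% of its speed; a pose out of reach is approached as far as the arm can. A call with a number of a shift or a turn outside -1 to 1 is refused whole. A call with a gripper value outside its range is refused whole. "gripper" is the opening, from 0 (shut) to 1 (fully open), set as the call begins (left out, the last holds). The fingers move at their own pace and stop on an object; the grip force is fixed at half the most. Time passes only in rows, so rows that repeat a pose let the fingers close, or fill a call up. It gives the time, the measured TCP pose, the force, the opening and the grip force at its end, in the units of the state.
- sense(): the state, without advancing time (a new reading comes with each control period).
- get_image(name): name is "side" or "top"; returns a dict with "color" (480x640x3 uint8, red, green, blue), "fx", "fy", "cx", "cy" (pixels), "k1" (the pictures are not rectified: a ray, as slopes to the right and down, at radius r is drawn at 1 + k1 r^2 times it, then the intrinsics apply), "world_from_camera" (4x4, takes a point from camera to world coordinates). Camera axes: x right, y down, z forward; pixel columns grow to the right and rows downward; lengths in m; the calibration is good to about 2 mm. A picture is of the moment at which its call begins. There is no depth.
- sign_off(): hands the job in; it is judged then, once.
The state is a dict: "time": time; "q": joint angles; "joint_velocities": joint speeds; "tau": joint torques, N m; "position": TCP position; "eef_rot": TCP orientation; "contact_force": force on the tool from outside, world axes, zero at the start; "ft_torque": the same for the moment, N m; "grip_width": opening from 0.0 (shut) to 1.0 (fully open); "grip_force": force on a finger pad.
Only numpy, scipy, OpenCV 4.12 (cv2) and the standard library are available. Lean on these libraries where they do the work, as an engineer would, in place of code of your own. Each camera call takes 0.05 s, during which the arm holds its last target. There are 200 camera calls.

## Working session

There is one attempt and no reset: what is moved stays moved. The work goes in short steps, Python scripts to look and compute and a tool call to move; the robot and the scene stay as the last step left them, time stands still between calls to the robot, and variables do not carry over. Pictures are saved under pics/ and viewed, at most 12 in all, crops included, and the job is handed in when it is done.

Besides the shell and the picture viewer there is one more tool, called as name(argument=value, ...) on one line, values as JSON. arm_command: Moves the arm, as the interface text tells. Its arguments: {"type":"object","properties":{"series":{"type":"array","items":{"type":"array","items":{"type":"array","items":{"type":"number"}}}},"gripper":{"type":"number"}},"required":["series"]}

```bash
ls; mkdir -p pics; python3 - <<'E'
from station import *
import cv2,numpy as np
for n in("side","top"):
    d=get_image(n);cv2.imwrite(f"pics/{n}0.png",d["color"][:,:,::-1])
    print(n,d["fx"],d["fy"],d["cx"],d["cy"],d["k1"]);print(np.round(d["world_from_camera"],4))
print(sense())
E
```

```text
pics
side 488.8176913334314 488.8176913334314 324.8386428104408 243.69009105804 0.015985009623962022
[[-0.9464 -0.2347  0.2218  0.3059]
 [-0.3227  0.7108 -0.625   0.7678]
 [-0.011  -0.663  -0.7485  0.9943]
 [ 0.      0.      0.      1.    ]]
top 537.2243653910234 537.2243653910234 322.29479328303916 234.8298638430705 -0.15881360432414637
[[-1.2000e-03 -9.9700e-01  7.7000e-02  4.5850e-01]
 [-1.0000e+00  1.1000e-03 -2.0000e-04  2.4000e-02]
 [ 1.0000e-04 -7.7000e-02 -9.9700e-01  1.7741e+00]
 [ 0.0000e+00  0.0000e+00  0.0000e+00  1.0000e+00]]
{'time': 0.1, 'q': array([ 1.18180735,  0.53710476, -0.00442927,  1.53873399,  0.00259754,
        1.06731443, -0.07121522]), 'joint_velocities': array([-7.72614381e-04, -1.98567744e-03,  2.74968646e-04, -2.37346799e-03,
        7.84661280e-05,  4.62883944e-05, -4.67997717e-04]), 'tau': array([ 3.08902316e-03, -5.72076201e+01,  9.94304381e-01, -2.52230716e+01,
       -5.61271340e-02,  1.34424912e-02,  3.09995835e-05]), 'position': array([ 0.20599963, -0.61592106,  0.23793321]), 'eef_rot': array([-3.14004231e+00,  1.17635215e-04,  3.22836241e-01]), 'contact_force': array([-0.60020755,  0.05977568, -0.08821964]), 'ft_torque': array([0.06687659, 0.01855822, 0.04352824]), 'grip_force': 0.0, 'grip_width': 0.997700958290605}
```

View pics/side0.png

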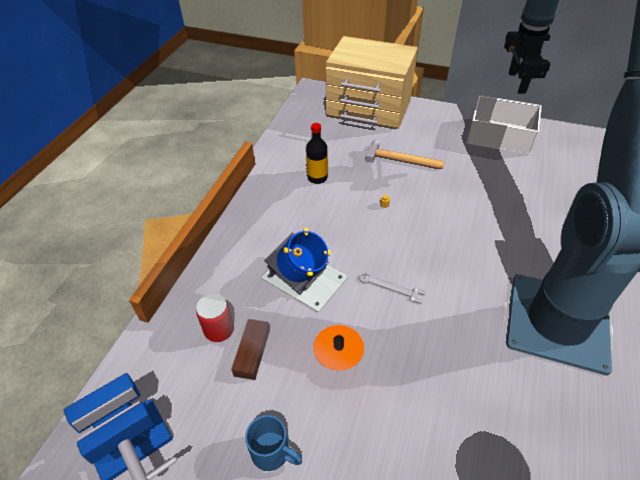

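View pics/top0.png

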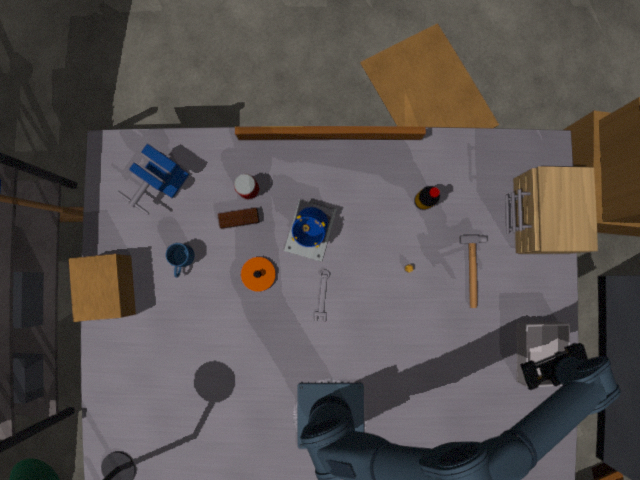

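The side view shows the fitting at about (384,201), the lid's knob at (338,343) and the tub at (303,255). In the top view they are at (409,267), (259,273) and (312,227). The gripper is clear of all of them. Next I'll measure them.

```bash
cat > h.py <<'E'
from station import sense,get_image
import cv2,numpy as np
def ray(d,u,v):
    xd=np.array([(u-d["cx"])/d["fx"],(v-d["cy"])/d["fy"]]);s=xd.copy()
    for _ in range(20): s=xd/(1+d["k1"]*(s@s))
    T=d["world_from_camera"];r=T[:3,:3]@np.array([*s,1]);return T[:3,3],r/np.linalg.norm(r)
def proj(d,P):
    T=d["world_from_camera"];c=T[:3,:3].T@(np.asarray(P)-T[:3,3]);s=c[:2]/c[2];s=s*(1+d["k1"]*(s@s))
    return s[0]*d["fx"]+d["cx"],s[1]*d["fy"]+d["cy"]
def plane(d,uv,z):
    o,r=ray(d,*uv);return o+r*(z-o[2])/r[2]
def tri(a,ua,b,ub):
    A=np.zeros((3,3));y=np.zeros(3);L=[ray(a,*ua),ray(b,*ub)]
    for o,r in L: M=np.eye(3)-np.outer(r,r);A+=M;y+=M@o
    p=np.linalg.solve(A,y);return p,[np.linalg.norm((np.eye(3)-np.outer(r,r))@(p-o)) for o,r in L]
def blobs(d,lo,hi,box,mina=3):
    h=cv2.cvtColor(d["color"],cv2.COLOR_RGB2HSV);m=cv2.inRange(h,lo,hi)
    k=np.zeros_like(m);x0,y0,x1,y1=box;k[y0:y1,x0:x1]=m[y0:y1,x0:x1]
    n,_,st,c=cv2.connectedComponentsWithStats(k)
    return [(c[i].round(1),st[i].tolist()) for i in range(1,n) if st[i,4]>=mina],k
def go(P,yaw=None):
    """normalised tool-frame shift and turn from the present pose"""
    s=sense();y0=s["eef_rot"][2];dx,dy,dz=np.array(P)-s["position"]
    c,n=np.cos(y0),np.sin(y0)
    t=0 if yaw is None else -((yaw-y0+np.pi/2)%np.pi-np.pi/2)
    print("shift",np.round(np.array([c*dx+n*dy,n*dx-c*dy,-dz])/.2,4),"turn",round(t/(np.pi/3),4))
E
python3 - <<'E'
from h import *
S=get_image("side");T=get_image("top")
for n,d,B in(("S",S,dict(f=(372,188,398,214),l=(300,315,380,380),t=(250,220,345,300))),("T",T,dict(f=(398,256,420,278),l=(235,250,285,300),t=(285,195,345,260)))):
    print(n,"fit",blobs(d,(10,110,50),(35,255,255),B["f"])[0])
    b,k=blobs(d,(3,150,120),(20,255,255),B["l"],30);print("lid",b)
    print("knob",blobs(d,(0,0,0),(180,255,60),B["l"],5)[0])
    print("yellow",blobs(d,(18,110,110),(35,255,255),B["t"])[0])
    print("blue",[x for x in blobs(d,(105,120,40),(130,255,255),B["t"],50)[0]])
a=cv2.resize(S["color"][185:310,240:410],None,fx=4,fy=4,interpolation=cv2.INTER_CUBIC)[:,:680]
b=cv2.resize(T["color"][190:300,235:425],None,fx=4,fy=4,interpolation=cv2.INTER_CUBIC)
cv2.imwrite("pics/cs.png",a[:,:,::-1]);cv2.imwrite("pics/ct.png",b[:,:,::-1])
E
```

```text
S fit [(array([384.8, 200.9]), [381, 195, 9, 13, 99])]
lid [(array([338.4, 347.5]), [314, 325, 50, 45, 1653])]
knob [(array([338.2, 342.3]), [334, 336, 10, 14, 113])]
yellow [(array([305.6, 228.9]), [303, 228, 6, 3, 13]), (array([306. , 233.5]), [305, 233, 3, 2, 6]), (array([285.4, 249.9]), [284, 248, 4, 5, 19]), (array([290., 250.]), [290, 249, 1, 3, 3]), (array([297. , 251.6]), [294, 248, 8, 8, 41]), (array([325., 252.]), [324, 251, 3, 3, 9]), (array([329.4, 252.2]), [329, 250, 2, 5, 9]), (array([309. , 268.8]), [308, 268, 3, 2, 4]), (array([309.5, 273.4]), [307, 272, 6, 4, 22])]
blue [(array([302.3, 256.3]), [276, 231, 52, 51, 1793])]
T fit [(array([408.6, 267.9]), [405, 265, 8, 7, 49])]
lid [(array([257.4, 273.8]), [241, 257, 34, 35, 849])]
knob [(array([274. , 267.1]), [266, 257, 12, 24, 45]), (array([257.4, 273.5]), [254, 271, 8, 6, 39])]
yellow [(array([298.2, 216.9]), [297, 216, 4, 3, 8]), (array([323. , 223.8]), [322, 222, 3, 4, 8]), (array([306.2, 226.4]), [304, 225, 5, 5, 10]), (array([292.6, 238.8]), [292, 238, 2, 3, 5]), (array([317.2, 245.6]), [316, 245, 3, 2, 5])]
blue [(array([310. , 226.6]), [292, 207, 36, 40, 976])]
```

View pics/cs.png

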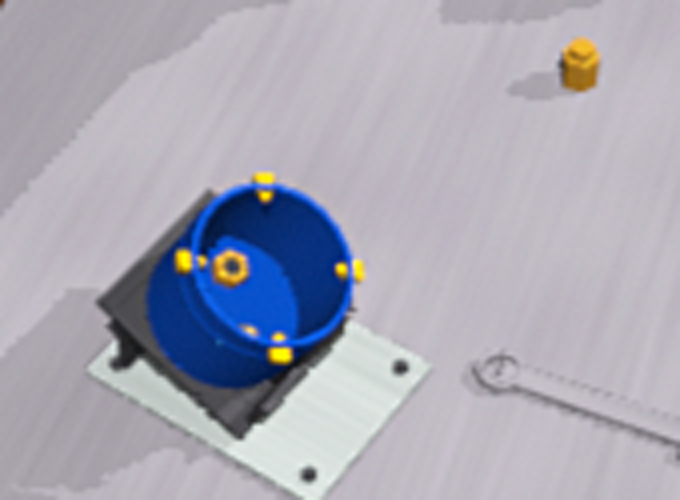

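View pics/ct.png

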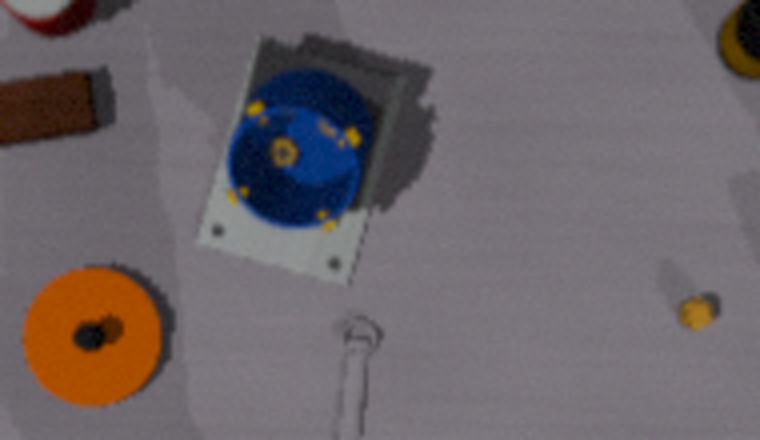

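The enlarged views show all four yellow catches, clear of each other, with the tub mouth towards the robot and turned roughly 15 degrees. The fitting stands free and the lid lies flat with its knob upright. Next come the triangulated positions.

```bash
python3 - <<'E'
from h import *
S=get_image("side");T=get_image("top")
t=[(297.8,216.6),(323,223.8),(317,245.6),(292.8,238.6)]
s=[(285.8,250),(305.8,229.5),(328.4,252),(309.4,272.9)]
for k in range(2):
    P=[];R=[]
    for i in range(4):
        p,r=tri(T,t[i],S,s[(i+k)%4]);P.append(p);R.append(r[0])
    P=np.array(P);print(k,np.round(P,4).tolist(),np.round(R,4))
    n=np.cross(P[0]-P[2],P[1]-P[3]);n/=np.linalg.norm(n);n*=np.sign(n[2]);c=P.mean(0);y=P[0]+P[3]-P[1]-P[2]
    print("c",c.round(4),"n",n.round(3),"tilt",np.degrees(np.arccos(n[2])),"az",np.degrees(np.arctan2(-n[1],-n[0])),"yaz",np.degrees(np.arctan2(y[1],y[0])))
for n,d,bx in(("T",T,(235,250,285,300)),("S",S,(300,315,380,380))):
    _,m=blobs(d,(3,150,120),(20,255,255),bx);c=max(cv2.findContours(m,0,2)[0],key=cv2.contourArea)
    e=cv2.fitEllipse(c);print(n,"lid",e,plane(d,e[0],.019).round(4))
print("knob",plane(T,(257.4,273.5),.045),tri(T,(257.6,273.3),S,(338.2,339))[0])
print("fit",plane(T,(408.6,267.9),.026),plane(S,(384.8,200.9),.016),tri(T,(408.9,268.2),S,(384.8,197.5)))
print("nuts/base holes",plane(T,(235+218/4,190+231/4),.004),plane(T,(235+334/4,190+264/4),.004))
print(plane(S,(240+401/4,185+367/4),.004),plane(S,(240+309/4,185+474/4),.004))
# wrench tip, fitting outlines
E
```

```text
0 [[0.6405, 0.0985, 0.1363], [0.6189, 0.0214, 0.1349], [0.5548, 0.0403, 0.0959], [0.5764, 0.116, 0.0971]] [0.0007 0.0001 0.0004 0.0001]
c [0.5977 0.069  0.1161] n [-0.49   0.124  0.863] tilt 30.37462659491689 az -14.234061655778001 yaz 74.2041249986139
1 [[0.6126, 0.0897, 0.2097], [0.5963, 0.0146, 0.0588], [0.5805, 0.0481, 0.0121], [0.597, 0.1217, 0.1767]] [0.021  0.0308 0.0225 0.0281]
c [0.5966 0.0685 0.1143] n [-0.956 -0.214  0.2  ] tilt 78.43381839425062 az 12.6054341663649 yaz 77.51396988499353
T lid ((257.560791015625, 273.7652282714844), (33.60458755493164, 33.68754196166992), 4.601866245269775) [0.4667 0.2353 0.019 ]
S lid ((338.4090576171875, 347.0685119628906), (44.422447204589844, 49.436851501464844), 95.32109069824219) [0.466  0.2371 0.019 ]
knob [0.46738944 0.2327191  0.045     ] [0.46816963 0.23213808 0.04475418]
fit [ 0.48494444 -0.25796739  0.026     ] [ 0.48440331 -0.2598678   0.016     ] (array([ 0.48451951, -0.25802503,  0.03093241]), [np.float64(0.0006413514452663003), np.float64(0.0006413514452662707)])
nuts/base holes [0.55257161 0.13187703 0.004     ] [0.52526068 0.03616399 0.004     ]
[0.52555394 0.03529818 0.004     ] [0.55392071 0.13142004 0.004     ]
```

arm_command(series=[[[0.15, -0.1, 0, 0.1], [0.35, -0.23, 0.05, 0.2], [0.55, -0.36, 0.1, 0.3], [0.75, -0.5, 0.15, 0.4], [0.9, -0.6, 0.2, 0.5], [0.95, -0.63, 0.2, 0.573], [0.95, -0.63, 0.2, 0.573], [0.95, -0.63, 0.2, 0.573]]], gripper=1)

```text
time: 0.97
position: [0.3478, -0.435, 0.1986]
eef_rot: [-3.141, 0.0, -0.272]
contact_force: [-0.9, -1.5, 0.2]
grip_width: 0.999
grip_force: 0.0
```

```bash
python3 -c "
from h import *
s=sense();print(s['time'],s['position'],s['eef_rot'],s['q'])
go((.4847,-.259,.08),-.276)"
```

```text
0.9667 [ 0.34782893 -0.43500136  0.19856189] [-3.14096843e+00  2.60210865e-04 -2.72402312e-01] [ 0.76307274  0.42670431  0.06779194  1.82850228 -0.0366504   0.88812995
 -0.99525327]
shift [ 0.4224 -1.0317  0.5928] turn 0.0034
```

arm_command(series=[[[0.08, -0.2, 0.1, 0], [0.16, -0.4, 0.2, 0], [0.24, -0.6, 0.35, 0], [0.32, -0.8, 0.45, 0], [0.4, -0.95, 0.55, 0], [0.422, -1.0, 0.593, 0], [0.422, -1.0, 0.593, 0], [0.422, -1.0, 0.593, 0]]])

```text
time: 1.63
position: [0.4825, -0.2669, 0.0791]
eef_rot: [-3.141, 0.002, -0.274]
contact_force: [-1.1, -2.2, 0.9]
grip_width: 1.0
grip_force: 0.0
```

```bash
python3 -c "
from h import *
s=sense();print(s['time'],s['position'],s['eef_rot'],s['q'])
go((.4847,-.259,.005),-.276)
S=get_image('side')
cv2.imwrite('pics/f1.png',cv2.resize(S['color'][140:230,330:440],None,fx=6,fy=6,interpolation=cv2.INTER_CUBIC)[:540,:660,::-1])"
```

```text
1.6333 [ 0.48251657 -0.26692977  0.07912259] [-3.14140729e+00  1.58854101e-03 -2.74247830e-01] [ 0.40552951  0.5983836   0.02367129  1.90548344 -0.0222477   0.63957304
 -1.40208252]
shift [-2.000e-04 -4.110e-02  3.706e-01] turn 0.0017
```

View pics/f1.png

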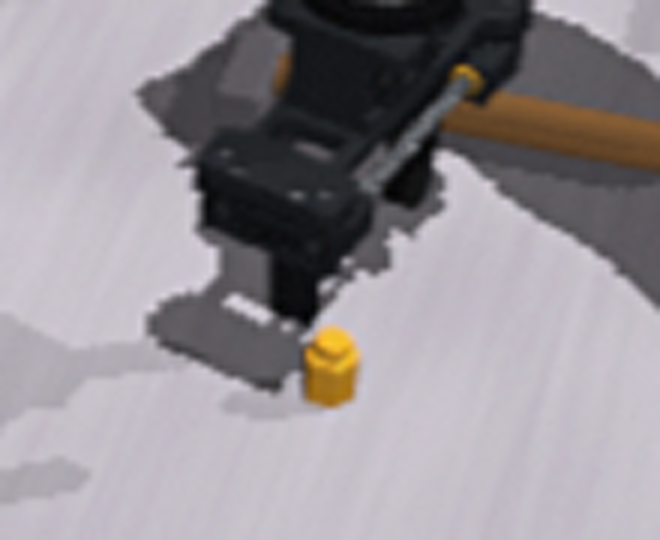

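The near finger is at about (290,290) in the crop and the fitting at (330,370), between the finger lines. I'll read the shade of the hexagon's faces to get its turn.

```bash
python3 -c "
from h import *
S=get_image('side')
print(S['color'][195:209,379:392].astype(int).sum(2))
print([round(float(proj(S,(.4847+.0139*np.cos(a),-.259+.0139*np.sin(a),.013))[0]-proj(S,(.4847,-.259,.013))[0]),1) for a in np.radians([40,70,100,130,160])],proj(S,(.4847,-.259,.013)))"
```

```text
[[274 290 489 584 539 500 494 505 545 599 603 596 590]
 [275 287 418 470 483 486 478 478 494 551 594 597 590]
 [275 246 256 288 427 490 490 488 475 487 575 602 592]
 [280 236 352 296 286 375 436 444 400 443 545 589 592]
 [278 232 384 393 321 313 327 351 405 471 529 576 591]
 [273 215 300 422 438 402 368 417 467 451 467 558 596]
 [297 208 227 318 341 360 412 453 401 344 428 555 595]
 [508 325 224 282 295 307 327 348 326 317 463 576 598]
 [506 304 237 289 297 291 295 313 306 320 477 584 597]
 [539 336 245 291 299 300 300 309 311 332 527 604 601]
 [546 367 264 284 293 292 303 307 300 327 536 604 596]
 [538 435 326 299 298 282 292 310 335 413 556 599 593]
 [533 513 470 451 388 333 333 421 528 575 595 595 595]
 [530 529 528 532 527 563 584 584 594 601 602 592 590]]
[-4.4, -2.7, -0.4, 2.1, 4.0] (np.float64(384.54231852542796), np.float64(201.82976416317916))
```

The foot of the hexagon comes to a point at column 384.5, so a corner faces the camera. The flats then lie near 70 degrees, which matches the present finger line.

arm_command(series=[[[0, -0.041, 0.08, 0], [0, -0.041, 0.18, 0], [0, -0.041, 0.27, 0], [0, -0.041, 0.34, 0], [0, -0.041, 0.368, 0], [0, -0.041, 0.368, 0], [0, -0.041, 0.368, 0], [0, -0.041, 0.368, 0]]])

```text
time: 2.4
position: [0.485, -0.2608, 0.0077]
eef_rot: [3.141, -0.002, -0.278]
contact_force: [0.4, 0.5, 0.9]
grip_width: 1.003
grip_force: 0.0
```

arm_command(series=[[[0, 0, 0, 0], [0, 0, 0, 0], [0, 0, 0, 0], [0, 0, 0, 0], [0, 0, 0, 0], [0, 0, 0, 0], [0, 0, 0, 0], [0, 0, 0, 0]]], gripper=0)

```text
time: 3.07
position: [0.4846, -0.2595, 0.0065]
eef_rot: [-3.142, 0.0, -0.277]
contact_force: [0.9, -0.2, 0.5]
grip_width: 0.423
grip_force: 0.0
```

arm_command(series=[[[0, 0, 0, 0], [0, 0, 0, 0], [0, 0, 0, 0], [0, 0, 0, 0], [0, 0, 0, 0], [0, 0, 0, 0], [0, 0, 0, 0], [0, 0, 0, 0]]])

```text
time: 3.73
position: [0.4845, -0.2595, 0.0065]
eef_rot: [3.142, 0.0, -0.277]
contact_force: [0.5, -0.2, 0.2]
grip_width: 0.28
grip_force: 30.0
```

arm_command(series=[[[0, 0, -0.1, 0], [0, 0, -0.25, 0], [0, 0, -0.45, 0], [0, 0, -0.65, 0], [0, 0, -0.85, 0], [0, 0, -0.9, 0], [0, 0, -0.9, 0], [0, 0, -0.9, 0]]])

```text
time: 4.4
position: [0.4843, -0.2593, 0.1861]
eef_rot: [-3.142, 0.0, -0.277]
contact_force: [-0.8, 0.3, -0.5]
grip_width: 0.279
grip_force: 30.0
```

```bash
python3 -c "
from h import *
s=sense();print(s['time'],s['position'],s['eef_rot'],s['grip_width'],s['grip_force'])
R=np.array([[np.cos(.276),np.sin(.276),0],[-np.sin(.276),np.cos(.276),0],[0,0,1]])
M=np.array([.5957,.0695,.1196])
A=M+R@(.012*np.array([np.cos(.5236),0,np.sin(.5236)]))
print(A)
go((A[0],A[1],.19),-.276);go((A[0],A[1],.10),-.276)"
```

```text
4.4 [ 0.48428941 -0.25931837  0.18609135] [-3.14155021e+00  5.58730926e-05 -2.77154470e-01] 0.2790513083717303 29.999548275663983
[0.60569898 0.066668   0.12560001]
shift [ 0.1379 -1.7338 -0.0195] turn -0.0011
shift [ 0.1379 -1.7338  0.4305] turn -0.0011
```

arm_command(series=[[[0.02, -0.15, 0, 0], [0.04, -0.32, 0, 0], [0.06, -0.5, 0, 0], [0.08, -0.66, 0, 0], [0.1, -0.82, 0, 0], [0.12, -1, 0, 0], [0.138, -1, 0, 0], [0.138, -1, 0, 0]]])

```text
time: 5.07
position: [0.5653, -0.0717, 0.1837]
eef_rot: [-3.141, 0.004, -0.272]
contact_force: [-0.0, -0.7, 0.3]
grip_width: 0.281
grip_force: 30.0
```

arm_command(series=[[[0, -0.16, 0, 0], [0, -0.32, 0, 0], [0, -0.48, 0, 0], [0, -0.6, 0, 0], [0, -0.7, 0, 0], [0, -0.734, 0, 0], [0, -0.734, 0, 0], [0, -0.734, 0, 0]]])

```text
time: 5.73
position: [0.6052, 0.0642, 0.1853]
eef_rot: [3.139, 0.002, -0.279]
contact_force: [0.4, -0.6, -0.6]
grip_width: 0.28
grip_force: 30.0
```

```bash
python3 -c "
from h import *
s=sense();print(s['time'],s['position'],s['eef_rot'],s['grip_width'],s['grip_force'])
go((.6057,.0667,.10),-.276)
S=get_image('side')
cv2.imwrite('pics/f2.png',cv2.resize(S['color'][150:310,230:400],None,fx=3,fy=3)[:,:,::-1])"
```

```text
5.7333 [0.60515833 0.06423018 0.18528856] [ 3.13938353e+00  1.73542229e-03 -2.78884232e-01] 0.27972528155735976 29.99945089191897
shift [-0.0008 -0.0126  0.4264] turn -0.0028
```

View pics/f2.png

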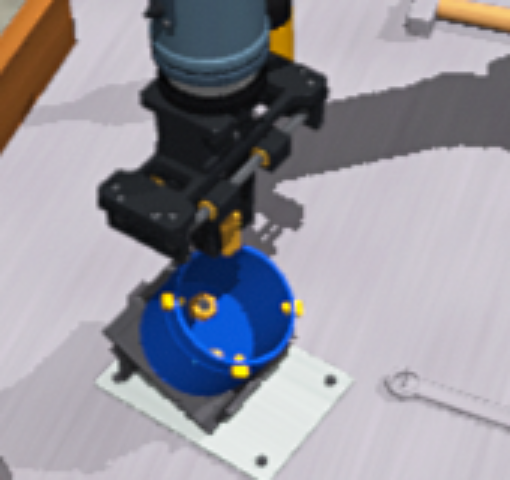

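The fitting hangs in the fingers at about (232,232) in the crop, over the mouth. I'll lower it inside and release.

arm_command(series=[[[0, -0.013, 0.08, 0], [0, -0.013, 0.18, 0], [0, -0.013, 0.28, 0], [0, -0.013, 0.38, 0], [0, -0.013, 0.44, 0], [0, -0.013, 0.45, 0], [0, -0.013, 0.45, 0], [0, -0.013, 0.45, 0]]])

```text
time: 6.45
position: [0.6074, 0.0683, 0.0974]
eef_rot: [-3.141, -0.001, -0.278]
contact_force: [0.3, 0.6, -0.2]
grip_width: 0.28
grip_force: 30.0
```

arm_command(series=[[[0, 0, 0, 0], [0, 0, 0, 0], [0, 0, 0, 0], [0, 0, 0, 0], [0, 0, 0, 0], [0, 0, 0, 0], [0, 0, 0, 0], [0, 0, 0, 0]]], gripper=0.42)

```text
time: 7.12
position: [0.6067, 0.069, 0.0965]
eef_rot: [3.141, 0.0, -0.277]
contact_force: [0.5, 0.7, -0.5]
grip_width: 0.413
grip_force: 0.0
```

arm_command(series=[[[0, 0, -0.08, 0], [0, 0, -0.18, 0], [0, 0, -0.3, 0], [0, 0, -0.45, 0], [0, 0, -0.52, 0], [0, 0, -0.52, 0], [0, 0, -0.52, 0], [0, 0, -0.52, 0]]])

```text
time: 7.78
position: [0.6059, 0.0689, 0.1993]
eef_rot: [3.141, 0.002, -0.277]
contact_force: [0.3, -0.4, -0.7]
grip_width: 0.422
grip_force: 0.0
```

```bash
python3 -c "
from h import *
s=sense();print(s['time'],s['position'],s['eef_rot'],s['grip_width'],s['grip_force'])
go((.467,.235,.12),-.276)
S=get_image('side')
cv2.imwrite('pics/f3.png',cv2.resize(S['color'][150:310,230:400],None,fx=3,fy=3)[:,:,::-1])"
```

```text
7.7833 [0.60592934 0.06890138 0.19933467] [ 3.14077347e+00  1.67748986e-03 -2.77107515e-01] 0.42182225333004486 0.0
shift [-0.8953 -0.6088  0.3967] turn -0.0011
```

View pics/f3.png

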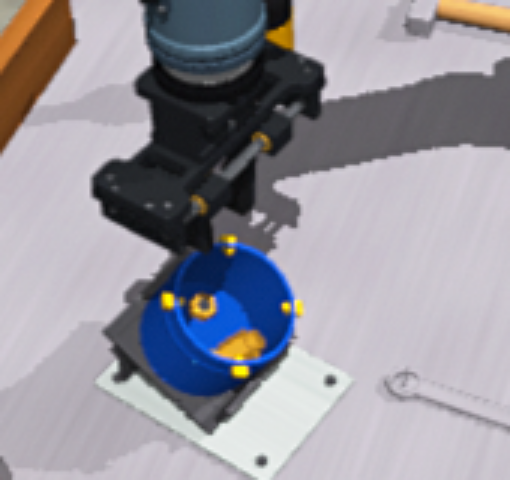

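The fitting lies low in the tub at about (243,348) in the crop. Next I'll go over to the lid's knob.

arm_command(series=[[[-0.12, -0.08, 0, 0], [-0.28, -0.19, 0, 0], [-0.43, -0.3, 0, 0], [-0.58, -0.4, 0.05, 0], [-0.73, -0.5, 0.15, 0], [-0.85, -0.58, 0.25, 0], [-0.895, -0.609, 0.35, 0], [-0.895, -0.609, 0.4, 0]]], gripper=0.65)

```text
time: 8.5
position: [0.4636, 0.2372, 0.1175]
eef_rot: [3.139, 0.005, -0.271]
contact_force: [-0.5, -0.4, -0.5]
grip_width: 0.65
grip_force: 0.0
```

```bash
python3 -c "
from h import *
s=sense();print(s['time'],s['position'],s['eef_rot'],s['q'])
go((.467,.235,.027),-.276)"
```

```text
8.5 [0.46358272 0.23718756 0.1174591 ] [ 3.13900026  0.00505573 -0.27144862] [-0.48807521  0.49775265 -0.08847     1.96109964  0.06309135  0.69067498
 -2.45697153]
shift [0.0194 0.006  0.4523] turn 0.0043
```

arm_command(series=[[[0, 0, 0.08, 0], [0, 0, 0.18, 0], [0, 0, 0.28, 0], [0, 0, 0.38, 0], [0, 0, 0.44, 0], [0, 0, 0.46, 0], [0, 0, 0.46, 0], [0, 0, 0.46, 0]]])

```text
time: 9.17
position: [0.4685, 0.2349, 0.0289]
eef_rot: [-3.141, -0.0, -0.278]
contact_force: [1.3, -0.2, 0.9]
grip_width: 0.652
grip_force: 0.0
```

arm_command(series=[[[0, 0, 0, 0], [0, 0, 0, 0], [0, 0, 0, 0], [0, 0, 0, 0], [0, 0, 0, 0], [0, 0, 0, 0], [0, 0, 0, 0], [0, 0, 0, 0]]], gripper=0)

```text
time: 9.83
position: [0.4681, 0.2353, 0.0288]
eef_rot: [-3.141, -0.0, -0.277]
contact_force: [0.2, -0.1, 4.9]
grip_width: 0.263
grip_force: 30.0
```

```bash
python3 -c "
from h import *
s=sense();print(s['time'],s['position'],s['eef_rot'],s['grip_width'],s['grip_force'],s['contact_force'])"
```

```text
9.8333 [0.46809383 0.2352911  0.02880321] [-3.14126441e+00 -3.14904568e-04 -2.77145593e-01] 0.2628428671906792 29.99992411583662 [ 0.18851247 -0.11178627  4.91244401]
```

```bash
cat >> h.py <<'E'
a=-.276;XT=np.array([np.cos(a)*np.cos(.5236),np.sin(a)*np.cos(.5236),.5]);ZT=np.array([-np.cos(a)*.5,-np.sin(a)*.5,np.cos(.5236)])
M=np.array([.5957,.0695,.1196]);UP=np.array([0,0,1.])
def tcp(x,z,th,g=.0318,up=0):
    t=np.radians(th);ez=np.sin(t)*XT+np.cos(t)*ZT
    return M+x*XT+z*ZT+g*ez+(up-.019)*UP
E
python3 -c "
from h import *
print(tcp(.008,.026,30,up=.04));go(tcp(.008,.026,30,up=.04),-.276)
for x,z,t in((.008,.026,30),(.007,.021,22),(.004,.016,12),(.001,.011,4),(0,.009,0),(0,0,0)): print(tcp(x,z,t).round(4), ((tcp(x,z,t)-tcp(.008,.026,30,up=.04))@np.array([[np.cos(a),np.sin(a),0],[np.sin(a),-np.cos(a),0],[0,0,-1]]).T/.2).round(3))"
```

```text
[0.58985799 0.07115462 0.19891663]
shift [ 0.8101  0.6228 -0.8506] turn -0.0011
[0.5899 0.0712 0.1589] [0.  0.  0.2]
[0.5872 0.0719 0.1538] [-0.014  0.     0.226]
[0.5819 0.0734 0.1467] [-0.041  0.     0.261]
[0.5778 0.0746 0.1392] [-0.063  0.     0.299]
[0.5761 0.0751 0.1359] [-0.072  0.     0.315]
[0.5804 0.0738 0.1281] [-0.049  0.     0.354]
```

arm_command(series=[[[0, 0, -0.1, 0], [0, 0, -0.25, 0], [0, 0, -0.45, 0], [0, 0, -0.63, 0], [0, 0, -0.78, 0], [0, 0, -0.85, 0], [0, 0, -0.85, 0], [0, 0, -0.85, 0]]])

```text
time: 10.5
position: [0.4678, 0.235, 0.1983]
eef_rot: [-3.141, -0.0, -0.277]
contact_force: [-0.1, -0.6, -2.1]
grip_width: 0.26
grip_force: 30.0
```

arm_command(series=[[[0.1, 0.08, 0, 0], [0.22, 0.17, 0, 0], [0.34, 0.26, 0, 0], [0.46, 0.35, 0, 0], [0.58, 0.44, 0, 0], [0.7, 0.54, 0, 0], [0.78, 0.6, 0, 0], [0.81, 0.623, 0, 0]]])

```text
time: 11.17
position: [0.5899, 0.0666, 0.1958]
eef_rot: [3.138, 0.002, -0.282]
contact_force: [-1.0, -0.2, -1.6]
grip_width: 0.264
grip_force: 30.0
```

arm_command(series=[[[0, 0, 0, 0], [0, 0, 0, 0], [0, 0, 0, 0], [0, 0, 0, 0], [0, 0, 0, 0], [0, 0, 0, 0], [0, 0, 0, 0], [0, 0, 0, 0]]])

```text
time: 11.83
position: [0.5895, 0.0712, 0.1986]
eef_rot: [-3.141, -0.0, -0.277]
contact_force: [-0.4, -0.1, -0.6]
grip_width: 0.265
grip_force: 30.0
```

```bash
python3 -c "
from h import *
s=sense();print(s['time'],s['position'],s['eef_rot'],s['grip_width'],s['grip_force'],s['contact_force'])
go(tcp(.008,.026,30,up=.04),-.276)
S=get_image('side');T=get_image('top')
for n,d,bx in(('T',T,(270,180,350,270)),('S',S,(240,160,380,300))):
    b,m=blobs(d,(3,150,80),(15,255,255),bx,100);c=max(cv2.findContours(m,0,2)[0],key=cv2.contourArea);e=cv2.fitEllipse(cv2.convexHull(c));print(n,e,plane(d,e[0],s['position'][2]-.0128+.003).round(4))
a=cv2.resize(S['color'][140:310,230:400],None,fx=2.3,fy=2.3);b=cv2.resize(T['color'][170:280,250:360],(391,391))
cv2.imwrite('pics/f4.png',np.hstack([a,b])[:,:,::-1])"
```

```text
11.8333 [0.58954594 0.07123678 0.19863824] [-3.14149156e+00 -1.57398074e-04 -2.76801969e-01] 0.2649986215711421 29.999793972820044 [-0.42293722 -0.09829682 -0.6022105 ]
shift [ 0.0016 -0.     -0.0014] turn -0.0008Traceback (most recent call last):
  File "<string>", line 7, in <module>
    b,m=blobs(d,(3,150,80),(15,255,255),bx,100);c=max(cv2.findContours(m,0,2)[0],key=cv2.contourArea);e=cv2.fitEllipse(cv2.convexHull(c));print(n,e,plane(d,e[0],s['position'][2]-.0128+.003).round(4))
                                                  ~~~^^^^^^^^^^^^^^^^^^^^^^^^^^^^^^^^^^^^^^^^^^^^^^^^
ValueError: max() iterable argument is empty
```

The arm hides the lid in the top view, so I'll use the side view only.

```bash
python3 -c "
from h import *
s=sense();S=get_image('side')
b,m=blobs(S,(3,150,80),(15,255,255),(230,140,380,300),100);c=max(cv2.findContours(m,0,2)[0],key=cv2.contourArea);e=cv2.fitEllipse(cv2.convexHull(c));print(e,plane(S,e[0],s['position'][2]-.0128+.003).round(4),s['position'])
cv2.imwrite('pics/f4.png',cv2.resize(S['color'][140:310,230:400],None,fx=3,fy=3)[:,:,::-1])"
```

```text
((239.04513549804688, 169.6453857421875), (23.266708374023438, 59.825984954833984), 23.164655685424805) [ 0.8335 -0.0748  0.1887] [0.5895787  0.07097743 0.19854872]
```

View pics/f4.png

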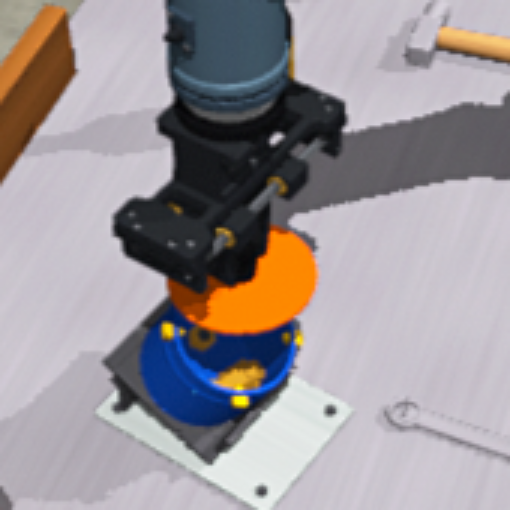

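The lid hangs level in the fingers over the mouth, its flange at about (245,285) in the crop. Now I'll follow the hinge path down.

arm_command(series=[[[0, 0, 0.08, 0], [0, 0, 0.16, 0], [0, 0, 0.2, 0], [0, 0, 0.2, 0], [-0.007, 0, 0.213, 0], [-0.014, 0, 0.226, 0], [-0.021, 0, 0.235, 0], [-0.028, 0, 0.244, 0]]])

```text
time: 12.65
position: [0.5854, 0.0725, 0.1507]
eef_rot: [-3.14, -0.003, -0.277]
contact_force: [2.3, 0.3, 2.2]
grip_width: 0.261
grip_force: 30.0
```

```bash
python3 -c "
from h import *
s=sense();print(s['time'],s['position'],s['eef_rot'],s['contact_force'],s['ft_torque'])
for p in((.004,.016,12),(.001,.011,4),(0,.009,0),(0,0,0)): go(tcp(*p),-.276)"
```

```text
12.65 [0.58539897 0.07252024 0.15073292] [-3.14045654e+00 -2.80194010e-03 -2.77433347e-01] [2.27937687 0.27588474 2.22960119] [-0.12940164 -0.46971888  0.04241491]
shift [-0.0181  0.0005  0.0202] turn -0.0014
shift [-0.0392  0.0006  0.0576] turn -0.0014
shift [-0.0483  0.0006  0.074 ] turn -0.0014
shift [-0.0258  0.0005  0.113 ] turn -0.0014
```

Contact is gentle, so I'll continue along the path to where the lid rests on the catches.

arm_command(series=[[[-0.009, 0, 0.012, 0], [-0.018, 0, 0.022, 0], [-0.028, 0, 0.04, 0], [-0.038, 0, 0.056, 0], [-0.043, 0, 0.065, 0], [-0.047, 0, 0.073, 0], [-0.047, 0, 0.073, 0], [-0.047, 0, 0.073, 0]]])

```text
time: 13.32
position: [0.5746, 0.0754, 0.1348]
eef_rot: [3.142, 0.001, -0.277]
contact_force: [-1.8, 0.2, 0.9]
grip_width: 0.26
grip_force: 30.0
```

```bash
python3 -c "
from h import *
s=sense();print(s['time'],s['position'],s['eef_rot'],s['contact_force'],s['ft_torque'])
go(tcp(0,.009,0));go(tcp(0,0,0))
S=get_image('side')
cv2.imwrite('pics/f5.png',cv2.resize(S['color'][180:310,230:400],None,fx=4,fy=4)[:,:,::-1])"
```

```text
13.3167 [0.57460322 0.07544151 0.13482195] [ 3.14150809e+00  1.30488384e-03 -2.77009154e-01] [-1.81990096  0.16129309  0.89506232] [ 0.27860747  0.24571032 -0.04542797]
shift [ 0.0076 -0.0002 -0.0056] turn 0.0
shift [ 0.0301 -0.0002  0.0334] turn 0.0
```

View pics/f5.png

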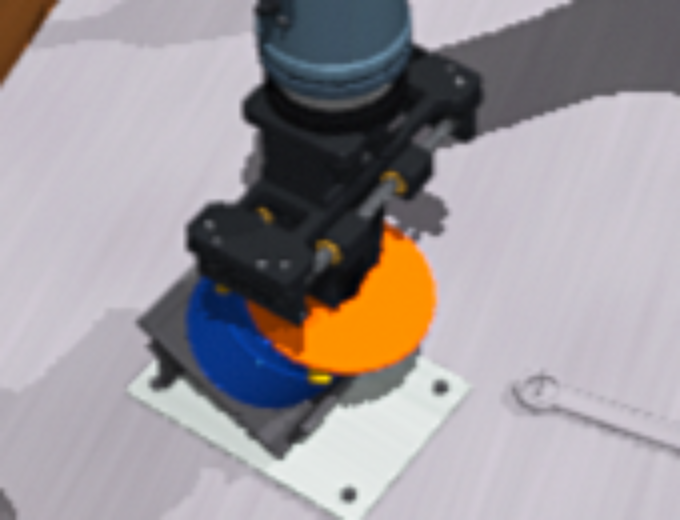

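The lid sits over the mouth, its flange's right edge at about (435,297) and its bottom at (360,372) in the crop. Its tilt is unclear, so I'll compare the edge extremes with the expected ones.

```bash
python3 -c "
from h import *
s=sense();S=get_image('side')
_,m=blobs(S,(3,150,80),(15,255,255),(285,225,380,300),100)
n,l,st,c=cv2.connectedComponentsWithStats(m);print(st[1:])
for k in (250,255,260,265,270): 
  x=np.where(m[k])[0];print(k,x.min() if len(x) else 0,x.max() if len(x) else 0)
YT=np.cross(ZT,XT);G=s['position']+.019*UP
for th in(0,10,20,30):
  t=np.radians(th);ex=np.cos(t)*XT-np.sin(t)*ZT;ez=np.sin(t)*XT+np.cos(t)*ZT;O=G-.0318*ez
  P=np.array([proj(S,O+.002*ez+.057*(np.cos(f)*ex+np.sin(f)*YT)) for f in np.linspace(0,6.28,400)])
  print(th,'O tub',((O-M)@XT).round(4),((O-M)@ZT).round(4),'right',P[P[:,0].argmax()].round(1),'bottom',P[P[:,1].argmax()].round(1),'r@260',P[abs(P[:,1]-260)<1][:,0].max().round(1))"
```

```text
[[292 236  42  38 212]
 [337 248   1   1   1]
 [338 251   1   3   3]
 [338 256   1   1   1]
 [337 260   1   1   1]
 [336 262   1   1   1]
 [330 264   6   6   7]]
250 320 321
255 292 317
260 294 337
265 298 334
270 305 328
0 O tub -0.0018 0.0088 right [332.6 253. ] bottom [313.7 272.3] r@260 331.7
10 O tub -0.0074 0.0093 right [335.4 254.1] bottom [314.9 272.6] r@260 334.7
20 O tub -0.0127 0.0107 right [337.9 254.2] bottom [315.7 272.6] r@260 337.1
30 O tub -0.0177 0.0131 right [340.1 253.1] bottom [315.3 272.2] r@260 338.8
```

The extremes fit a lid tilted about 20 degrees off the rim plane and about 12 mm too far downslope, so it pivoted only partly. I'll lift it, shift it upslope so the flange bears on the high rim, and press again.

```bash
cat >> h.py <<'E'
def tilt():
    s=sense();S=get_image('side');h=cv2.cvtColor(S["color"],cv2.COLOR_RGB2HSV);m=cv2.inRange(h,(3,150,80),(15,255,255));m[:, :280]=0;m[:225]=0;m[300:]=0;m[:,360:]=0
    ys,xs=np.where(m);print(s['time'],s['position'].round(4),s['contact_force'].round(1),s['grip_width'].round(3));print("seen right",xs.max()+.5,"bottom",ys.max()+.5,"x@bottom",xs[ys==ys.max()].mean())
    YT=np.cross(ZT,XT);G=s['position']+.019*UP
    for th in(-5,0,5,10,15,20,25,30):
        t=np.radians(th);ex=np.cos(t)*XT-np.sin(t)*ZT;ez=np.sin(t)*XT+np.cos(t)*ZT;O=G-.0318*ez
        P=np.array([proj(S,O+.002*ez+.057*(np.cos(f)*ex+np.sin(f)*YT)) for f in np.linspace(0,6.28,400)])
        print(th,'O',((O-M)@XT*1e3).round(1),((O-M)@ZT*1e3).round(1),'right',P[:,0].max().round(1),'bottom',P[:,1].max().round(1))
E
python3 -c "
from h import *
for p in((.006,.024,20),(.003,.017,20),(.003,.012,12),(.002,.006,0)): go(tcp(*p))"
```

```text
shift [ 0.0476 -0.0003 -0.1041] turn 0.0
shift [ 0.0521 -0.0003 -0.0663] turn 0.0
shift [ 0.0431 -0.0003 -0.0393] turn 0.0
shift [ 0.0234 -0.0003  0.0027] turn 0.0
```

arm_command(series=[[[0, 0, -0.06, 0], [0.01, 0, -0.11, 0], [0.05, 0, -0.11, 0], [0.052, 0, -0.09, 0], [0.052, 0, -0.066, 0], [0.052, 0, -0.05, 0], [0.05, 0, -0.035, 0], [0.048, 0, -0.025, 0]]])

```text
time: 14.08
position: [0.5842, 0.073, 0.1395]
eef_rot: [-3.141, 0.001, -0.277]
contact_force: [-1.3, 1.8, 3.9]
grip_width: 0.261
grip_force: 30.0
```

```bash
python3 -c "
from h import *
tilt()
for p in((.003,.017,20),(.003,.012,12),(.002,.006,0)): go(tcp(*p))"
```

```text
Traceback (most recent call last):
  File "h.py", line 34, in tilt
    ys,xs=np.where(m);print(s['time'],s['position'].round(4),s['contact_force'].round(1),s['grip_width'].round(3));print("seen right",xs.max()+.5,"bottom",ys.max()+.5,"x@bottom",xs[ys==ys.max()].mean())
                                                                                         ^^^^^^^^^^^^^^^^^^^^^
AttributeError: 'float' object has no attribute 'round'
```

```bash
sed -i "s/s\['grip_width'\].round(3)/s['grip_width']/" h.py; python3 -c "
from h import *
tilt()
for p in((.003,.017,20),(.003,.012,12),(.002,.006,0)): go(tcp(*p))"
```

```text
14.1333 [0.5842 0.073  0.1394] [-2.2  2.1  3.1] 0.26095155067619985
seen right 333.5 bottom 270.5 x@bottom 314.0
-5 O 11.7 8.0 right 327.7 bottom 268.9
0 O 9.0 7.8 right 329.1 bottom 269.3
5 O 6.2 8.0 right 330.6 bottom 269.5
10 O 3.4 8.3 right 331.9 bottom 269.6
15 O 0.7 8.9 right 333.2 bottom 269.6
20 O -1.9 9.8 right 334.4 bottom 269.5
25 O -4.5 10.8 right 335.5 bottom 269.3
30 O -6.9 12.1 right 336.5 bottom 269.1
shift [ 0.0028  0.0013 -0.0419] turn 0.0
shift [-0.0062  0.0013 -0.0149] turn 0.0
shift [-0.0259  0.0013  0.0271] turn 0.0
```

The tilt is now down to about 13 degrees and the lid is centred. I'll continue.

arm_command(series=[[[0, 0, 0.008, 0], [-0.004, 0, 0.016, 0], [-0.009, 0, 0.022, 0], [-0.014, 0, 0.027, 0], [-0.018, 0, 0.031, 0], [-0.022, 0, 0.034, 0], [-0.022, 0, 0.034, 0], [-0.022, 0, 0.034, 0]]])

```text
time: 14.85
position: [0.5834, 0.0736, 0.1352]
eef_rot: [-3.139, -0.007, -0.278]
contact_force: [1.6, 2.4, 9.1]
grip_width: 0.264
grip_force: 30.0
```

```bash
python3 -c "
from h import *
tilt()
for p in((.002,.006,0),(0,.003,0),(0,-.003,0)): go(tcp(*p))"
```

```text
14.85 [0.5834 0.0736 0.1352] [1.6 2.4 9.1] 0.26364131181300177
seen right 333.5 bottom 271.5 x@bottom 313.0
-5 O 8.9 4.8 right 327.9 bottom 270.3
0 O 6.1 4.7 right 329.4 bottom 270.7
5 O 3.3 4.8 right 330.8 bottom 270.9
10 O 0.6 5.2 right 332.1 bottom 271.0
15 O -2.1 5.8 right 333.4 bottom 271.0
20 O -4.8 6.6 right 334.6 bottom 270.9
25 O -7.3 7.7 right 335.7 bottom 270.7
30 O -9.8 8.9 right 336.7 bottom 270.5
shift [-0.021   0.0029  0.0046] turn 0.0
shift [-0.0221  0.0029  0.0226] turn 0.0
shift [-0.0071  0.0029  0.0486] turn 0.0
```

arm_command(series=[[[0, 0, 0.01, 0], [0, 0, 0.02, 0], [0.002, 0, 0.03, 0], [0.004, 0, 0.04, 0], [0.006, 0, 0.05, 0], [0.006, 0, 0.055, 0], [0.006, 0, 0.055, 0], [0.006, 0, 0.055, 0]]])

```text
time: 15.57
position: [0.5837, 0.0731, 0.1257]
eef_rot: [-3.14, -0.005, -0.278]
contact_force: [-5.8, 1.5, 26.2]
grip_width: 0.263
grip_force: 30.0
```

```bash
python3 -c "
from h import *
tilt()
for p in((0,0,0),(0,-.003,0)): go(tcp(*p))
S=get_image('side')
cv2.imwrite('pics/f6.png',cv2.resize(S['color'][180:310,230:400],None,fx=4,fy=4)[:,:,::-1])"
```

```text
15.5667 [0.5837 0.0731 0.1257] [-5.8  1.5 26.2] 0.26331169779095553
seen right 329.5 bottom 274.5 x@bottom 314.0
-5 O 4.5 -3.6 right 327.9 bottom 272.7
0 O 1.7 -3.8 right 329.3 bottom 273.0
5 O -1.1 -3.6 right 330.7 bottom 273.3
10 O -3.8 -3.3 right 332.1 bottom 273.4
15 O -6.5 -2.7 right 333.4 bottom 273.4
20 O -9.2 -1.8 right 334.6 bottom 273.3
25 O -11.7 -0.8 right 335.7 bottom 273.2
30 O -14.2 0.5 right 336.7 bottom 272.9
shift [-0.0167  0.0012 -0.012 ] turn 0.0
shift [-0.0092  0.0012  0.001 ] turn 0.0
```

View pics/f6.png

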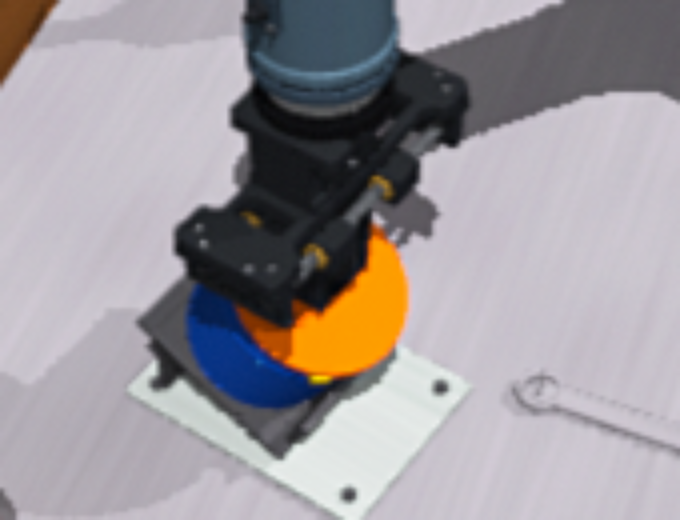

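The lid's edge extremes (329.5, 274.5) now fit a flush lid, with 26 N pressing. I'll release, back off and look.

arm_command(series=[[[0, 0, -0.02, 0], [0, 0, -0.04, 0], [0, 0, -0.04, 0], [0, 0, -0.04, 0], [0, 0, -0.04, 0], [0, 0, -0.04, 0], [0, 0, -0.04, 0], [0, 0, -0.04, 0]]], gripper=0.7)

```text
time: 16.33
position: [0.5812, 0.0733, 0.13]
eef_rot: [3.141, 0.0, -0.277]
contact_force: [-0.5, 0.2, 0.1]
grip_width: 0.699
grip_force: 0.0
```

arm_command(series=[[[0, 0, -0.08, 0], [0, 0, -0.18, 0], [0, 0, -0.3, 0], [0, 0, -0.45, 0], [-0.1, 0.1, -0.6, 0], [-0.25, 0.3, -0.7, 0], [-0.4, 0.5, -0.7, 0], [-0.5, 0.7, -0.7, 0]]])

```text
time: 17.0
position: [0.4621, -0.0182, 0.271]
eef_rot: [-3.141, -0.002, -0.275]
contact_force: [1.0, -1.6, -0.2]
grip_width: 0.703
grip_force: 0.0
```

arm_command(series=[[[-0.2, 0.2, 0, 0], [-0.3, 0.4, 0, 0], [-0.3, 0.6, 0, 0], [-0.3, 0.8, 0, 0], [-0.3, 0.9, 0, 0], [-0.3, 0.9, 0, 0], [-0.3, 0.9, 0, 0], [-0.3, 0.9, 0, 0]]])

```text
time: 17.67
position: [0.3563, -0.1742, 0.2698]
eef_rot: [-3.141, 0.0, -0.277]
contact_force: [0.8, 0.1, -0.2]
grip_width: 0.702
grip_force: 0.0
```

```bash
python3 -c "
from h import *
s=sense();print(s['time'],s['position'],s['contact_force'])
S=get_image('side');T=get_image('top');YT=np.cross(ZT,XT)
for n,d,bx in(('T',T,(275,190,345,270)),('S',S,(250,210,360,310))):
    _,m=blobs(d,(3,150,80),(15,255,255),bx,100);c=max(cv2.findContours(m,0,2)[0],key=cv2.contourArea);e=cv2.fitEllipse(cv2.convexHull(c));print(n,np.round(e[0],1),np.round(e[1],1),round(e[2],1),cv2.boundingRect(c))
    for z in(0,.009):
      P=np.array([proj(d,M+(z+.003)*ZT+.057*(np.cos(f)*XT+np.sin(f)*YT)) for f in np.linspace(0,6.28,200)],np.float32);e=cv2.fitEllipse(P);print(' expect',z,np.round(e[0],1),np.round(e[1],1),round(e[2],1))
a=cv2.resize(S['color'][200:300,240:360],(480,400));b=cv2.resize(T['color'][185:265,280:340],(300,400))
cv2.imwrite('pics/f7.png',np.hstack([a,b])[:,:,::-1])"
```

```text
17.6667 [ 0.35626938 -0.17422791  0.26976837] [ 0.83488352  0.07286541 -0.19311274]
T [307.7 232.2] [33.  36.4] 112.2 (290, 216, 36, 34)
 expect 0 [307.4 232. ] [33.2 36.9] 111.5
 expect 0.009 [306.9 233.2] [33.3 37.1] 111.4
S [304.4 242.8] [28.7 36.8] 70.5 (288, 228, 35, 31)
 expect 0 [308.2 250.2] [41.5 48.4] 136.5
 expect 0.009 [309.7 248.8] [41.7 48.7] 136.5
```

View pics/f7.png

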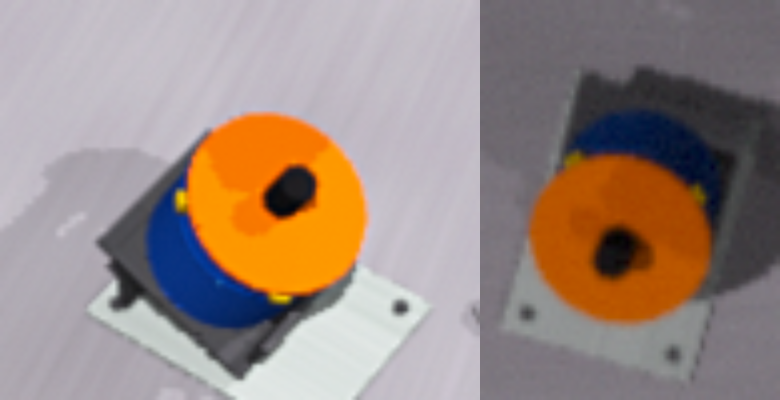

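The lid sits in the mouth parallel to the rim, and the top ellipse (307.7,232.2) matches "home" within 0.3 px. The side mask split on shading, so I'll refit it.

```bash
python3 -c "
from h import *
d=get_image('side');YT=np.cross(ZT,XT)
_,m=blobs(d,(0,170,100),(17,255,255),(250,210,360,310),100);c=max(cv2.findContours(m,0,2)[0],key=cv2.contourArea);e=cv2.fitEllipse(cv2.convexHull(c));print(np.round(e[0],1),np.round(e[1],1),round(e[2],1),cv2.boundingRect(c))
s=e[0];T=get_image('top');print(((tri(T,(307.7,232.2),d,s)[0]-M)@np.array([XT,YT,ZT]).T*1e3).round(1))
kT=(280+615/5-280+280-280,0)
E=lambda z,q,ax: [proj(d,M+z*ZT+r*.057*(XT if ax else YT)) for r in(-1,1)]
P=lambda z,tx: np.array([proj(d,M+(z+.003)*ZT+.057*(np.cos(f)*(np.cos(tx)*XT+np.sin(tx)*ZT)+np.sin(f)*YT)) for f in np.linspace(0,6.28,200)],np.float32)
for z,tx in((0,0),(.004,.08),(.004,-.08)): e=cv2.fitEllipse(P(z,tx));print(z,tx,np.round(e[0],1),np.round(e[1],1),round(e[2],1))
"
```

```text
[308.6 250.8] [41.3 48. ] 138.4 (287, 229, 42, 45)
[-1.7 -0.9 -1.7]
0 0 [308.2 250.2] [41.5 48.4] 136.5
0.004 0.08 [308.8 249.5] [41.3 48.5] 145.3
0.004 -0.08 [308.9 249.7] [41.5 48.5] 127.6
```

Both views agree with "home" to within about a degree. There's time to spare, so I'll make one confirming press on the knob with the fingers shut.

```bash
python3 -c "
from h import *
K=M+.036*ZT;print(K,K+.02*ZT);go(K+.07*ZT);
B=K+.07*ZT
for z in(.01,.003,-.003,-.008):
  D=(K+z*ZT-B);print(z,np.round(np.array([np.cos(a)*D[0]+np.sin(a)*D[1],np.sin(a)*D[0]-np.cos(a)*D[1],-D[2]])/.2,3))"
```

```text
[0.57838124 0.07440517 0.15077689] [0.56875971 0.07713026 0.16809739]
shift [ 0.5562 -1.4957  0.2915] turn 0.0
0.01 [ 0.15 -0.    0.26]
0.003 [0.167 0.    0.29 ]
-0.003 [ 0.183 -0.     0.316]
-0.008 [0.195 0.    0.338]
```

arm_command(series=[[[0.1, -0.18, 0, 0], [0.2, -0.36, 0, 0], [0.3, -0.54, 0, 0], [0.4, -0.72, 0, 0], [0.5, -0.9, 0, 0], [0.55, -1, 0, 0], [0.556, -1, 0, 0], [0.556, -1, 0, 0]]], gripper=0)

```text
time: 18.53
position: [0.518, -0.0112, 0.2693]
eef_rot: [3.141, 0.001, -0.274]
contact_force: [-0.8, -0.7, -0.0]
grip_width: 0.119
grip_force: 0.0
```

arm_command(series=[[[0, -0.15, 0.05, 0], [0, -0.3, 0.12, 0], [0, -0.42, 0.2, 0], [0, -0.496, 0.27, 0], [0, -0.496, 0.29, 0], [0, -0.496, 0.29, 0], [0, -0.496, 0.29, 0], [0, -0.496, 0.29, 0]]])

```text
time: 19.2
position: [0.5451, 0.0803, 0.2128]
eef_rot: [3.141, -0.001, -0.28]
contact_force: [-0.2, 1.2, 0.4]
grip_width: 0.001
grip_force: 0.0
```

arm_command(series=[[[0.05, 0, 0.087, 0], [0.1, 0, 0.173, 0], [0.14, 0, 0.242, 0], [0.155, 0, 0.27, 0], [0.17, 0, 0.294, 0], [0.18, 0, 0.312, 0], [0.186, 0, 0.322, 0], [0.186, 0, 0.322, 0]]])

```text
time: 19.87
position: [0.5773, 0.0717, 0.1532]
eef_rot: [3.139, 0.006, -0.278]
contact_force: [-29.0, -3.5, 53.8]
grip_width: 0.001
grip_force: 28.9
```

arm_command(series=[[[-0.02, 0, -0.035, 0], [-0.06, 0, -0.1, 0], [-0.12, 0, -0.2, 0], [-0.18, 0, -0.32, 0], [-0.25, 0.15, -0.45, 0], [-0.35, 0.35, -0.5, 0], [-0.5, 0.55, -0.5, 0], [-0.6, 0.75, -0.5, 0]]])

```text
time: 20.53
position: [0.4341, -0.0289, 0.2491]
eef_rot: [-3.14, -0.003, -0.277]
contact_force: [0.1, -0.8, -0.3]
grip_width: 0.006
grip_force: 0.0
```

arm_command(series=[[[-0.2, 0.2, 0, 0], [-0.3, 0.4, 0, 0], [-0.3, 0.6, 0, 0], [-0.3, 0.7, 0, 0], [-0.3, 0.7, 0, 0], [-0.3, 0.7, 0, 0], [-0.3, 0.7, 0, 0], [-0.3, 0.7, 0, 0]]])

```text
time: 21.2
position: [0.3397, -0.1454, 0.2477]
eef_rot: [-3.141, -0.001, -0.276]
contact_force: [-0.2, -0.3, -0.1]
grip_width: 0.004
grip_force: 0.0
```

```bash
python3 -c "
from h import *
print(sense()['time'],sense()['contact_force'])
for n,bx in(('top',(275,190,345,270)),('side',(250,210,360,310))):
    d=get_image(n);_,m=blobs(d,(0,150,80) if n=='top' else (0,170,100),(17,255,255),bx,100);c=max(cv2.findContours(m,0,2)[0],key=cv2.contourArea);e=cv2.fitEllipse(cv2.convexHull(c));print(n,np.round(e[0],1),np.round(e[1],1),round(e[2],1))
"
```

```text
21.2 [-0.15125915 -0.25074117 -0.0895677 ]
top [307.7 232.2] [33.  36.5] 113.1
side [308.6 250.8] [41.3 48. ] 138.2
```

The press didn't move the lid at all, so it was already fully home. I'm handing the job in.

```bash
python3 -c "
from station import sign_off
print(sign_off())"
```

```text
the job is handed in; nothing more can be done
None
```

The brass fitting is in the tub and the orange lid is home: a confirming press (peak wrist force about 61 N) didn't move it, and both cameras show it flush to about a degree. The arm was clear and nothing else was handled when I handed in at about 21 s; no verdict came back.

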